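# Run off the first seeds, then feed the soaking beaker

### The job

Push the swivelling seed chute round with a finger until its mouth is centred over the short steel cup and let it stand there for at least two seconds (the first seeds are run off as waste), then push it on until its mouth is centred over the tall glass beaker and leave it there at rest. Only push the chute: do not pinch it between the fingers, and do not lift or shift the beaker, the cup, the petri dish or any of the other things standing around.

Things in the scene. Friction and masses are not known exactly. Their poses are not given: they have to be found in the camera images.
- chute_mouth (a point): Mouth of the chute: centre of the lower opening of the spout, 97 mm above the table. Its x axis points level along the chute, away from the pivot: the vertical pivot axis is 150 mm back along -x. z is up. The spout is an upright square steel tube, 32 mm wide outside, 26 mm inside; push on its flat left or right side, 97 to 140 mm above the table, 135 to 165 mm from the pivot axis.
- chute: The whole swivelling chute, plain steel. Origin on the table straight under the mouth; x axis level along the chute away from the pivot, z up, so it turns with the chute. It swings up to 1.25 rad either side of its middle direction (roughly away from the robot). Light dry friction, about 1 N at the mouth: it stays where it is left; no spring, no detents.
- soak_beaker: Glass beaker with some water in it, 74 mm wide, 87 mm high, open at the top: the tallest of the three receivers round the stand. Origin at the centre of its underside, z up. Loose. Its centre is 145 to 155 mm or so from the pivot axis, so the mouth swings over it with 10 mm to spare.
- waste_cup: Short round steel cup, 68 mm across, 55 mm high, open at the top. Origin at the centre of its underside, z up. Loose; stands under the circle of the mouth like the beaker. (Above the hub the chute has an inlet cup 54 mm across; its top, 160 mm above the table, is the highest point. The post, 18 mm thick, stands on a fixed round foot 104 mm across. The open trough from it to the spout is 32 mm wide.)
- dish: Flat round petri dish with lid, 93 mm across, 14 mm high, also under the mouth's circle; not used. Origin at the centre of its underside. Loose.
- vial_a: Small glass vial with a screw cap, 23 mm across, 60 mm high, standing under the trough between the stand's foot and the receivers. Leave alone. Origin at the centre of its underside.
- rubber_eraser: Eraser, 34 x 47 x 13 mm, lying on the table to the right of the three receivers. Leave alone. Origin at the centre of its underside.
- roll: Roll of labels, 58 mm across, 26 mm high, at the left. Leave alone. Origin at the centre of its underside.
- vial_b: Small glass vial with a screw cap, 23 mm across, 60 mm high, at the right. Leave alone. Origin at the centre of its underside.
Things that resemble listed ones, but are neither listed nor needed, are in the scene too. Leave any orange or purple look-alike of the soak_beaker alone.

How it is judged:
On the way:
1. the mouth of the chute stands over the steel cup (horizontal distance between chute_mouth and waste_cup below 0.015 m), for 1.5 s.
At the end, for the whole second after the job is handed in: The chute is at rest with the centre of its mouth within 15 mm (seen from above) of the beaker's centre, and the beaker, cup, dish, vials, eraser and label roll stand within 15 mm of where they stood, receivers upright; before that, the mouth stood within 15 mm of the steel cup's centre for 1.5 s (horizontal distance between chute_mouth and soak_beaker below 0.015 m and angular speed of chute below 0.02 rad/s and distance of each of soak_beaker, waste_cup, dish, vial_a, rubber_eraser, roll, vial_b from where it was at the start of the episode below 0.015 m and angle between each of soak_beaker, waste_cup, dish's own z axis and vertical below 0.1 rad); the robot touches nothing.
It fails at once if the chute is pinched: fingers press on both of its side walls at once ((contact force between the fingers and chute_c0 above 1 N or contact force between the fingers and chute_c1 above 1 N) and (contact force between the fingers and chute_c2 above 1 N or contact force between the fingers and chute_c3 above 1 N)).
It fails at once if the beaker, cup or petri dish is shifted, knocked over or lifted (distance of any of soak_beaker, waste_cup, dish from where it was at the start of the episode above 0.015 m).
It fails at once if another thing on the table is shifted or lifted (distance of any of vial_a, rubber_eraser, roll, vial_b from where it was at the start of the episode above 0.015 m).
It also fails if it takes over 72 s, if anything falls off the work surface, if the arm or the gripper's body presses on something with over 40 N, if the wrist force passes 120 N, or if a joint passes its speed limit or range.

### The arm

A 7-joint arm with a two-finger parallel gripper is mounted at the origin on the work surface; the furniture and walls round the work are solid. World frame = base frame: x ahead of the robot, y to its left, z up, the work surface at z = 0. Lengths are in m, angles in rad, forces in N, time in s.
With the tool pointing down it reaches from about 0.4 to 0.85 m from the base axis. Payload 10.4 kg.
Tool frame: the origin (TCP) lies on the front face of the gripper's body, between the roots of the fingers; the fingertips stand 70 mm ahead of it and the grasp point (between the pads) lies 51 mm ahead of it; y points along the fingers, z is the direction in which the jaws open and shut, and the axes are right-handed (so a half turn about y gives the same grasp; the last joint's range is limited). The gripper opens to 87 mm and grips with 3 to 60 N. Pads are 19 mm wide; open, the fingers measure 117 mm over their backs; the gripper's body (75 mm by 190 mm) begins 51 mm behind the grasp point.
Start: joints at [-1.27, 0.332, -0.065, 1.46, 0.022, 1.35, -0.088], TCP at [0.199, 0.593, 0.292] pointing down, gripper open.
Joint ranges: [-2.6, 2.6], [-0.5, 2.12], [-1.47, 1.34], [0.16, 2.42], [-1.27, 4.41], [0.06, 2.06], [-2.6, 2.6]. Speed limits (rad/s): [2.22, 2.22, 2.79, 2.79, 3.14, 3.14, 3.14].

### API

Orientations are given as a unit quaternion [x, y, z, w].
In Python, from bench import * gives the robot as it stands. The module is installed in compiled form; this text tells all that it offers.
- The arm moves only by the shell command python3 -m pendant 'ROWS' [FORCE]. ROWS is JSON, a list of rows, each an object with "dp": the shift along the world's x, y, z in mm, a list of three; "angular": the turn, a rotation vector about the world's x, y, z in degrees, a list of three; "jaw": the closure in counts, from 0 (fully open) to 255 (shut). A call has 1 to 12 rows; each row shifts and turns the commanded pose from where the row before left it; what a row does not reach is not made up. A row lasts 1/10 s, in which the tool goes at most 50 mm and 8.59 degrees, less where a joint would pass 70% of its speed; a pose out of reach is approached as far as the arm can. A call is refused whole if a number of a shift passes 50 or a number of a turn 8.59, either way. A call with a gripper value outside its range is refused whole. The fingers move at their own pace and stop on an object; FORCE is the grip in N (left out, the last holds). Time passes only in rows, so rows that do not move let the fingers close. It gives the time, the measured TCP pose, the force and the opening at its end, in the units of the state.
- read_state(): the state, without advancing time (a new reading comes with each control period).
- camera(name): name is "scene" or "top" or "wrist"; returns (picture, depth): 400x640x3 uint8, red, green, blue; 400x640 float32, m along the optical axis (not along the pixel's ray), 0 where there is no reading.
- get_calibration(name): a dict with "K" (3x3 intrinsics, pixels), "extrinsics" (4x4, takes a point from world to camera coordinates). Camera axes: x right, y up, looking along -z (the intrinsics and any distortion apply to the point x, -y, -z); pixel columns grow to the right and rows downward; lengths in m; the calibration is good to about 2 mm. A picture is of the moment at which its call begins: read the wrist's pose just before it. get_calibration takes no time and is no camera call; for the wrist camera it gives the pose at the moment of the call.
- close_job(): hands the job in, once; it reports no verdict.
The state is a dict: "time": time; "joint_positions": joint angles; "joint_vel": joint speeds; "joint_torque": joint torques, N m; "ee_pos": TCP position; "eef_rot": TCP orientation; "ft_force": force on the tool from outside, world axes, zero at the start; "torque": the same for the moment, N m; "width": finger opening in m.
Only numpy, scipy, OpenCV 4.12 (cv2) and the standard library are available. Lean on these libraries where they do the work, as an engineer would, in place of code of your own. Each camera call takes 0.05 s, during which the arm holds its last target.

## Working session

There is one attempt and no reset: what is moved stays moved. The work goes in short steps, Python scripts to look and compute and a shell command to move; the robot and the scene stay as the last step left them, time stands still between calls to the robot, and variables do not carry over. Pictures are saved under pics/ and viewed, and the job is handed in when it is done.

```bash
mkdir -p pics; ls; cat > h.py <<'E'
from bench import *
import numpy as np, cv2
def save(n,img): cv2.imwrite('pics/'+n+'.png',cv2.cvtColor(img,cv2.COLOR_RGB2BGR))
def ray(cal,u,v):
    K=np.array(cal['K']);E=np.array(cal['extrinsics'])
    d=np.linalg.solve(K,[u,v,1.0]); d=np.array([d[0],-d[1],-d[2]])
    R=E[:3,:3];t=E[:3,3]
    return -R.T@t, R.T@d
def onz(cal,u,v,z):
    c,d=ray(cal,u,v); return c+d*(z-c[2])/d[2]
def cloud(cal,dep):
    K=np.array(cal['K']);E=np.array(cal['extrinsics'])
    v,u=np.mgrid[0:dep.shape[0],0:dep.shape[1]]
    p=np.stack([(u-K[0,2])/K[0,0]*dep,-(v-K[1,2])/K[1,1]*dep,-dep],-1)
    return (p-E[:3,3])@E[:3,:3]
def proj(cal,p):
    K=np.array(cal['K']);E=np.array(cal['extrinsics'])
    q=E[:3,:3]@np.array(p)+E[:3,3]; q=K@np.array([q[0],-q[1],-q[2]]); return q[:2]/q[2]
E
python3 - <<'E'
from h import *
s=read_state(); print({k:np.round(v,4).tolist() for k,v in s.items()})
for n in ['scene','top']:
    p,d=camera(n); c=get_calibration(n); save(n+'0',p); np.savez(n+'0.npz',p=p,d=d,K=c['K'],E=c['extrinsics']); print(n,c)
E
```

```text
pics
{'time': 0.0, 'joint_positions': [-1.2696, 0.3329, -0.0647, 1.4609, 0.0216, 1.3499, -0.0885], 'joint_vel': [0.0007, -0.0003, -0.0006, -0.0011, 0.0016, -0.0012, 0.0], 'joint_torque': [-0.0008, -62.3258, 0.0241, -38.9911, -0.0613, 0.0398, 0.0002], 'ee_pos': [0.1987, 0.5923, 0.2915], 'eef_rot': [0.6984, -0.114, 0.1139, -0.6974], 'ft_force': [0.492, -0.0299, -0.2598], 'torque': [0.0035, -0.0124, 0.0177], 'width': 0.087}
scene {'K': array([[473.02128654,   0.        , 318.53254855],
       [  0.        , 473.02128654, 198.82812409],
       [  0.        ,   0.        ,   1.        ]]), 'extrinsics': array([[ 0.71028372, -0.70382882,  0.01104692, -0.32821077],
       [ 0.2613488 ,  0.27825249,  0.92426855, -0.19770442],
       [-0.65360068, -0.6536058 ,  0.38158303, -1.23116694],
       [ 0.        ,  0.        ,  0.        ,  1.        ]])}
top {'K': array([[452.72961616,   0.        , 317.94450618],
       [  0.        , 452.72961616, 200.13945342],
       [  0.        ,   0.        ,   1.        ]]), 'extrinsics': array([[ 0.03037774, -0.99947034,  0.01167156, -0.04325578],
       [ 0.99552142,  0.03129943,  0.08920454, -0.43154888],
       [-0.08952261,  0.00890946,  0.99594494, -1.253531  ],
       [ 0.        ,  0.        ,  0.        ,  1.        ]])}
```

View pics/scene0.png

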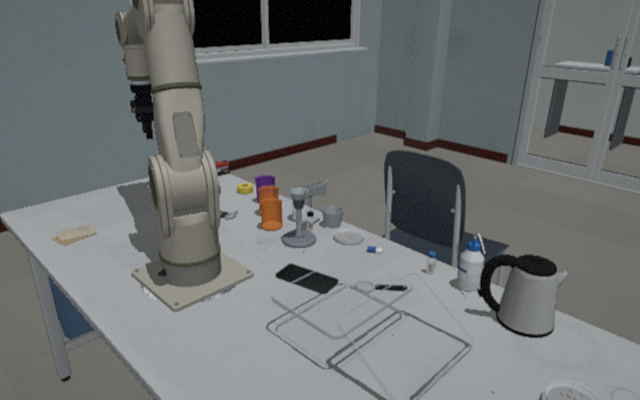

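View pics/top0.png

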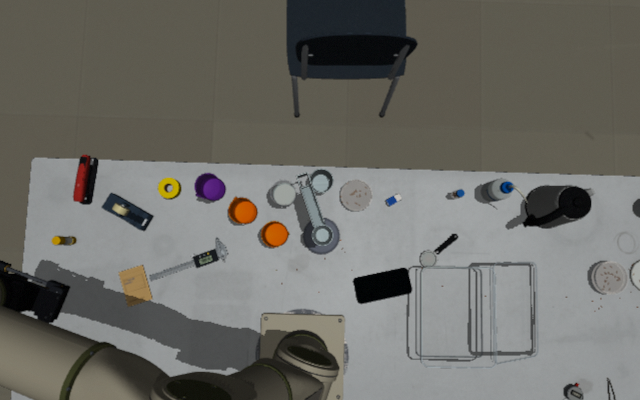

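```bash
python3 - <<'E'
from h import *
z=np.load('top0.npz');p=z['p']
a=p[155:265,210:410]; a=cv2.resize(a,None,fx=4,fy=4,interpolation=cv2.INTER_CUBIC); save('topcrop0',a)
z=np.load('scene0.npz');p=z['p']
a=p[165:265,240:440]; a=cv2.resize(a,None,fx=4,fy=4,interpolation=cv2.INTER_CUBIC); save('scenecrop0',a)
E
```

```text
(no output)
```

View pics/topcrop0.png

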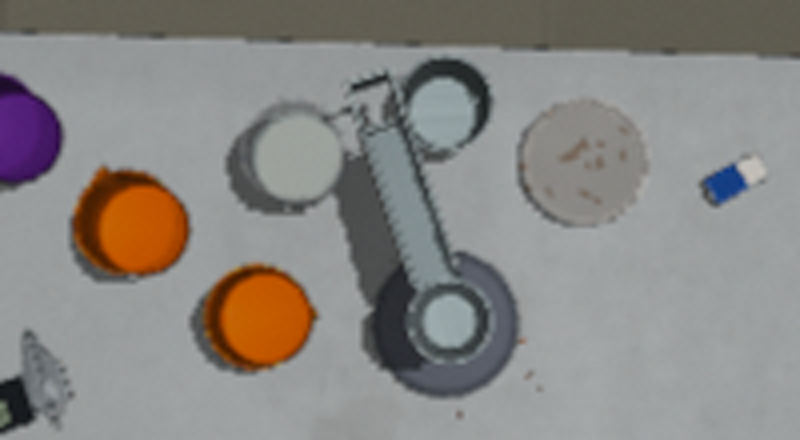

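View pics/scenecrop0.png

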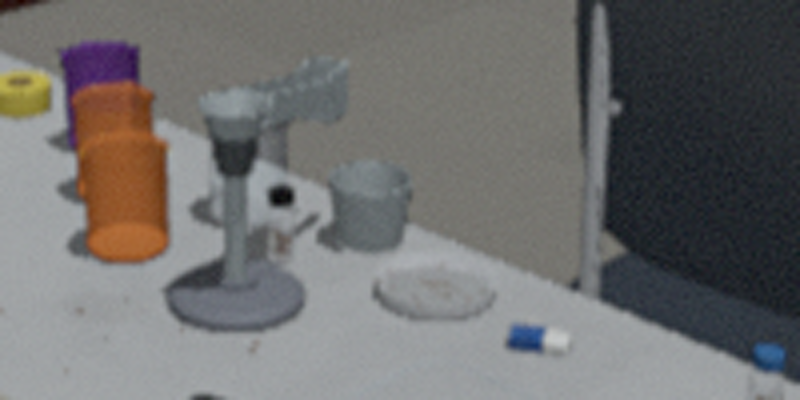

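```bash
python3 - <<'E'
from h import *
z=np.load('top0.npz');p=z['p'];d=z['d'];cal={'K':z['K'],'extrinsics':z['E']}
P=cloud(cal,d)
def f(n,cx,cy,h):
    u,v=210+cx/4,155+cy/4
    print(n,(u,v),'ray',np.round(onz(cal,u,v,h),4),'depth',np.round(P[int(round(v)),int(round(u))],4), d[int(round(v)),int(round(u))])
f('inlet top',449,320,.16)
f('foot',445,322,.0)
f('beaker top',297,155,.087)
f('cup top',445,106,.055)
f('dish',585,161,.014)
f('eraser',733,180,.013)
f('tablepoint',650,300,.0)
f('spout',372,95,.14)
f('trough mid',410,200,.12)
# height map crop
H=P[...,2].copy(); H[d==0]=np.nan
a=H[155:265,210:410]
im=np.nan_to_num(np.clip(a/0.18,0,1)*255,nan=0).astype(np.uint8)
im=cv2.applyColorMap(im,cv2.COLORMAP_JET); im[np.isnan(a)]=0
cv2.imwrite('pics/hmap.png',cv2.resize(im,None,fx=4,fy=4,interpolation=cv2.INTER_NEAREST))
E
```

```text
inlet top (322.25, 235.0) ray [ 0.3335 -0.042   0.16  ] depth [ 0.3337 -0.0417  0.1444] 1.1399548
foot (321.25, 235.5) ray [ 0.3341 -0.0425  0.    ] depth [ 0.3311 -0.0393  0.1405] 1.1436245
beaker top (284.25, 193.75) ray [0.4409 0.0609 0.087 ] depth [0.4452 0.0649 0.0376] 1.2553363
cup top (321.25, 181.5) ray [ 0.4811 -0.0371  0.055 ] depth [ 0.4859 -0.0371  0.0073] 1.2900445
dish (356.25, 195.25) ray [ 0.4505 -0.1379  0.014 ] depth [ 0.4509 -0.1369  0.0167] 1.2784586
eraser (393.25, 200.0) ray [ 0.4404 -0.2431  0.013 ] depth [ 0.4402 -0.2422  0.0143] 1.2808172
tablepoint (372.5, 230.0) ray [ 0.3541 -0.1877  0.    ] depth [ 0.354  -0.1859  0.0027] 1.284234
spout (303.0, 178.75) ray [0.4755 0.011  0.14  ] depth [0.4936 0.0145 0.0023] 1.2952604
trough mid (312.5, 205.0) ray [ 0.4106 -0.0153  0.12  ] depth [ 0.4102 -0.014   0.1244] 1.1665243
```

View pics/hmap.png

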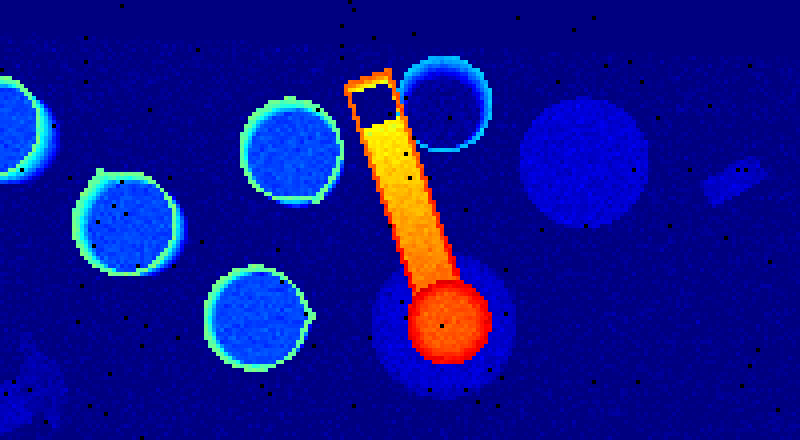

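```bash
cat > meas.py <<'E'
from h import *
def circ(pts):
    A=np.c_[2*pts,np.ones(len(pts))]; b=(pts**2).sum(1); s=np.linalg.lstsq(A,b,rcond=None)[0]
    c=s[:2]; r=np.sqrt(s[2]+c@c); e=np.hypot(*(pts-c).T)-r; return c,r,e
def fit(P,m):
    pts=P[m][:,:2]
    for _ in range(5):
        c,r,e=circ(pts); k=abs(e)<max(2*e.std(),0.002); 
        if k.all(): break
        pts=pts[k]
    return c,r,len(pts)
def enc(P,m,drop=0):
    pts=P[m][:,:2].astype(np.float32)*1000
    (x,y),r=cv2.minEnclosingCircle(pts); return np.array([x,y])/1000,r/1000
E
python3 - <<'E'
from meas import *
z=np.load('top0.npz');p=z['p'];d=z['d'];cal={'K':z['K'],'extrinsics':z['E']}
P=cloud(cal,d);H=P[...,2];ok=d>0
def box(x0,x1,y0,y1):
    m=np.zeros(d.shape,bool); m[155+y0//4:155+y1//4+1,210+x0//4:210+x1//4+1]=1; return m&ok
m=box(236,344,92,210)&(abs(H-.087)<.008); print('beaker',fit(P,m),enc(P,m),H[m].mean())
m=box(400,496,50,156)&(abs(H-.055)<.008); print('cup',fit(P,m),enc(P,m),H[m].mean())
m=box(510,656,90,236)&(H>.008)&(H<.03); print('dish',P[m][:,:2].mean(0),enc(P,m))
m=box(400,500,270,372)&(H>.152); print('inlet rim',fit(P,m),enc(P,m),H[m].max())
m=box(360,526,250,408)&(H>.006)&(H<.02); print('foot',fit(P,m),enc(P,m))
m=box(340,470,66,300)&(H>.11)&(np.hypot(P[...,0]-.334,P[...,1]+.042)>.04)
q=P[m];c=q[:,:2].mean(0);print('trough',c,q[:,2].min(),q[:,2].max(), cv2.minAreaRect((q[:,:2]*1000).astype(np.float32)))
for k in range(0,12):
    rr=np.hypot(q[:,0]-.334,q[:,1]+.042); mm=(rr>.04+.012*k)&(rr<=.052+.012*k)
    if mm.any():
        a=np.arctan2(q[mm,1]+.042,q[mm,0]-.334); print(round(.046+.012*k,3),mm.sum(),'z',q[mm,2].min().round(3),q[mm,2].max().round(3),'a',a.min().round(3),a.max().round(3),((a.min()+a.max())/2).round(3))
E
```

```text
beaker (array([0.44547352, 0.06645895]), np.float64(0.0331283450448212), 99) (array([0.44327396, 0.06638297]), 0.03728437042236328) 0.08480897759948547
cup (array([ 0.48339133, -0.03498689]), np.float64(0.031796346463246895), 80) (array([ 0.48407391, -0.03518762]), 0.03337569808959961) 0.0545206152616068
dish [ 0.45064465 -0.13552965] (array([ 0.45277582, -0.13109119]), 0.05080113983154297)
inlet rim (array([ 0.33337616, -0.04050075]), np.float64(0.02393699532084787), 128) (array([ 0.33949704, -0.03525389]), 0.033790264129638675) 0.16519517045035914
foot (array([ 0.33337368, -0.04051005]), np.float64(0.042789375403973866), 543) (array([ 0.33000229, -0.04156791]), 0.07761336517333985)
trough [ 0.42241652 -0.00821243] 0.11041801736313119 0.1590404130509007 ((428.4296569824219, -5.765354156494141), (128.8868865966797, 31.769392013549805), 20.188430786132812)
0.046 63 z 0.129 0.159 a 0.04 0.793 0.417
0.058 59 z 0.126 0.155 a 0.088 0.669 0.379
0.07 59 z 0.124 0.155 a 0.148 0.608 0.378
0.082 58 z 0.122 0.152 a 0.187 0.573 0.38
0.094 56 z 0.119 0.15 a 0.201 0.539 0.37
0.106 58 z 0.116 0.146 a 0.211 0.521 0.366
0.118 57 z 0.113 0.143 a 0.231 0.498 0.364
0.13 53 z 0.11 0.141 a 0.238 0.488 0.363
0.142 15 z 0.112 0.148 a 0.251 0.473 0.362
0.154 16 z 0.122 0.144 a 0.257 0.467 0.362
0.166 33 z 0.112 0.143 a 0.266 0.454 0.36
```

```bash
python3 - <<'E'
from h import *
from scipy.spatial.transform import Rotation as R
s=read_state(); r=R.from_quat(s['eef_rot']).as_matrix(); print(np.round(r,3))
for a in (1,2,0):
    print('axis',a,np.degrees(np.arctan2(r[1,a],r[0,a])))
E
```

```text
[[ 0.948 -0.     0.318]
 [-0.318 -0.001  0.948]
 [ 0.    -1.    -0.001]]
axis 1 -106.32135205178017
axis 2 71.45261014616746
axis 0 -18.54738636531606
```

```bash
python3 -m pendant '[{"dp":[21,-43.5,0],"angular":[0,0,2.8],"jaw":255},{"dp":[21,-43.5,0],"angular":[0,0,2.8],"jaw":255},{"dp":[21,-43.5,0],"angular":[0,0,2.8],"jaw":255},{"dp":[21,-43.5,0],"angular":[0,0,2.8],"jaw":255},{"dp":[21,-43.5,0],"angular":[0,0,2.8],"jaw":255},{"dp":[21,-43.5,0],"angular":[0,0,2.8],"jaw":255},{"dp":[21,-43.5,0],"angular":[0,0,2.8],"jaw":255},{"dp":[21,-43.5,0],"angular":[0,0,2.8],"jaw":255},{"dp":[21,-43.5,0],"angular":[0,0,2.8],"jaw":255},{"dp":[21,-43.5,0],"angular":[0,0,2.8],"jaw":255}]' 10
```

```text
time: 1.1
ee_pos: [0.4091, 0.1555, 0.2922]
eef_rot: [-0.705, -0.059, 0.059, 0.705]
ft_force: [1.4, 0.1, 0.6]
width: 0.0151
```

```bash
python3 -m pendant '[{"dp":[15,-29,-20],"angular":[0,0,1.5],"jaw":255},{"dp":[15,-29,-20],"angular":[0,0,1.5],"jaw":255},{"dp":[14,-28,-20],"angular":[0,0,1.5],"jaw":255},{"dp":[0,0,0],"angular":[0,0,0],"jaw":255}]'
python3 - <<'E'
from h import *
s=read_state(); print({k:np.round(v,4).tolist() for k,v in s.items()})
for n in ['wrist','top']:
    c=get_calibration(n);p,d=camera(n); save(n+'1',p if n=='wrist' else cv2.resize(p[130:290,190:430],None,fx=3.3,fy=3.3)); np.savez(n+'1.npz',p=p,d=d,K=c['K'],E=c['extrinsics'])
E
```

```text
time: 1.5
ee_pos: [0.4527, 0.0673, 0.2299]
eef_rot: [0.703, 0.083, -0.085, -0.701]
ft_force: [-0.0, 0.0, -0.6]
width: 0.0004
{'time': 1.5, 'joint_positions': [-0.6844, -0.0058, 0.439, 1.9847, 0.0045, 1.1659, 1.5624], 'joint_vel': [-0.0358, -0.03, -0.0752, -0.0296, -0.0087, 0.0497, -0.1104], 'joint_torque': [0.8084, -30.7321, 0.8623, -36.662, -0.0088, -0.732, 1.6674], 'ee_pos': [0.4527, 0.0673, 0.2299], 'eef_rot': [0.7028, 0.083, -0.0855, -0.7013], 'ft_force': [-0.0036, 0.012, -0.6412], 'torque': [0.1087, 0.0126, 0.0117], 'width': 0.0004}
```

View pics/wrist1.png

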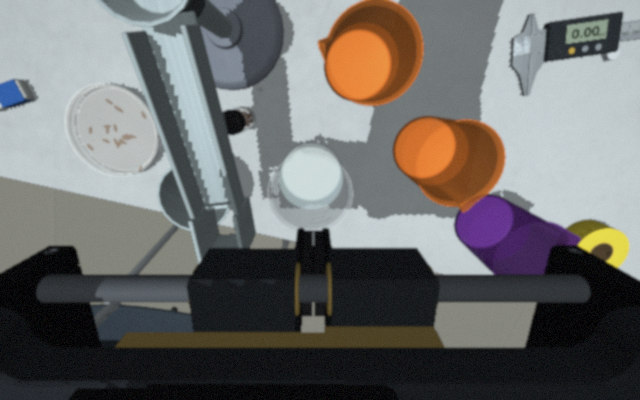

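View pics/top1.png

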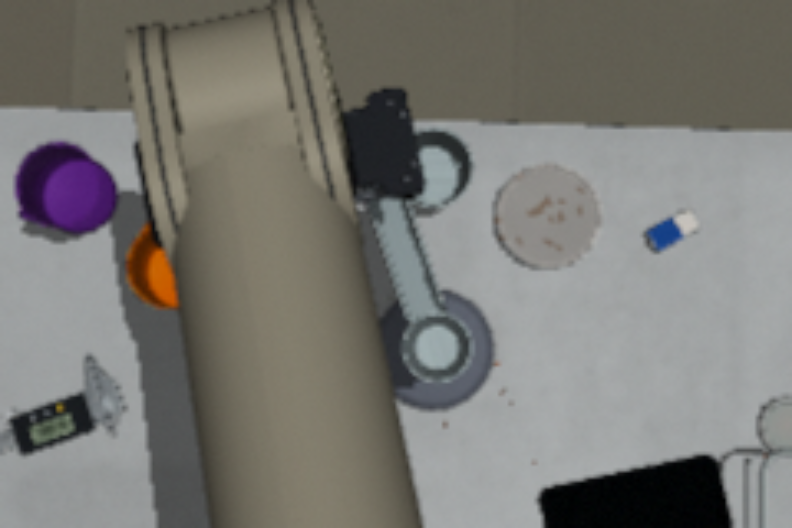

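```bash
python3 -m pendant '[{"dp":[0,0,-25],"angular":[0,0,0],"jaw":255},{"dp":[0,0,-15],"angular":[0,0,0],"jaw":255},{"dp":[0,0,-9],"angular":[0,0,0],"jaw":255},{"dp":[0,0,0],"angular":[0,0,0],"jaw":255}]'
python3 - <<'E'
from h import *
s=read_state(); print({k:np.round(v,4).tolist() for k,v in s.items() if k in('time','ee_pos','eef_rot','ft_force','joint_positions')})
for n in ['wrist','scene']:
    c=get_calibration(n);p,d=camera(n); save(n+'2',p if n=='wrist' else cv2.resize(p[140:290,200:440],None,fx=3.3,fy=3.3)); np.savez(n+'2.npz',p=p,d=d,K=c['K'],E=c['extrinsics'])
E
```

```text
time: 2.0
ee_pos: [0.4523, 0.0722, 0.1828]
eef_rot: [0.702, 0.086, -0.087, -0.702]
ft_force: [-1.0, 0.2, 1.0]
width: 0.0004
{'time': 2.0, 'joint_positions': [-0.682, 0.0524, 0.4389, 2.0394, -0.0256, 1.0562, 1.5845], 'ee_pos': [0.4523, 0.0722, 0.1828], 'eef_rot': [0.7019, 0.0858, -0.0867, -0.7018], 'ft_force': [-0.9566, 0.2124, 1.0121]}
```

View pics/wrist2.png

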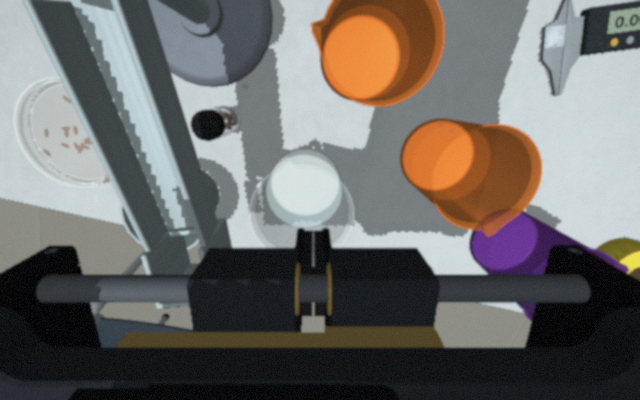

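View pics/scene2.png

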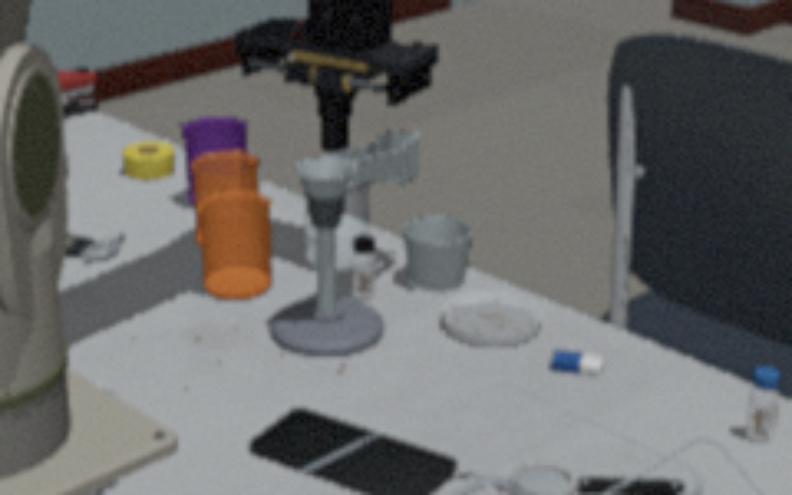

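```bash
python3 -m pendant '[{"dp":[3.6,-10,0],"angular":[0,0,0],"jaw":255},{"dp":[3.6,-10,0],"angular":[0,0,0],"jaw":255},{"dp":[3.6,-10,0],"angular":[0,0,0],"jaw":255},{"dp":[4,-7,0],"angular":[0,0,-1.5],"jaw":255},{"dp":[4,-7,0],"angular":[0,0,-1.5],"jaw":255},{"dp":[3,-7,0],"angular":[0,0,-1.5],"jaw":255},{"dp":[3,-7,0],"angular":[0,0,-1.5],"jaw":255},{"dp":[0,0,0],"angular":[0,0,0],"jaw":255}]'
cat > look.py <<'E'
from meas import *
import sys
def chute(P,ok):
    # angle of trough about pivot from depth
    pv=np.array([.3335,-.0405]); H=P[...,2]
    rr=np.hypot(P[...,0]-pv[0],P[...,1]-pv[1]); an=np.arctan2(P[...,1]-pv[1],P[...,0]-pv[0])
    m=ok&(H>.106)&(H<.165)&(rr>.045)&(rr<.125)&(abs(an)<1.5)
    lab=m.astype(np.uint8); n,l,st,_=cv2.connectedComponentsWithStats(lab)
    out=[]
    for i in range(1,n):
        if st[i,4]>60:
            q=P[l==i][:,:2]; r=cv2.minAreaRect((q*1000).astype(np.float32))
            c=q.mean(0)-pv; out.append((st[i,4],np.round(np.arctan2(c[1],c[0]),3),np.round(r[0],1),np.round(r[1],1),round(r[2],1)))
    return out
if __name__=='__main__':
    tag=sys.argv[1]
    s=read_state(); print({k:np.round(v,4).tolist() for k,v in s.items() if k in('time','ee_pos','eef_rot','ft_force')})
    for n in ['wrist','top']:
        c=get_calibration(n);p,d=camera(n); 
        np.savez(n+tag+'.npz',p=p,d=d,K=c['K'],E=c['extrinsics'])
        save(n+tag,p if n=='wrist' else cv2.resize(p[130:290,190:430],None,fx=3.3,fy=3.3))
        P=cloud(c,d); print(n,chute(P,d>0))
E
python3 look.py 3
```

```text
time: 2.9
ee_pos: [0.478, 0.0125, 0.1833]
eef_rot: [0.706, 0.048, -0.048, -0.705]
ft_force: [0.4, -0.4, 0.6]
width: 0.0004
{'time': 2.9, 'ee_pos': [0.478, 0.0125, 0.1833], 'eef_rot': [0.7056, 0.0481, -0.048, -0.7053], 'ft_force': [0.4438, -0.3709, 0.5583]}
wrist [(np.int32(14937), np.float64(0.12), array([415.5, -28. ]), array([84.3, 32.6]), 11.2)]
top []
```

View pics/wrist3.png

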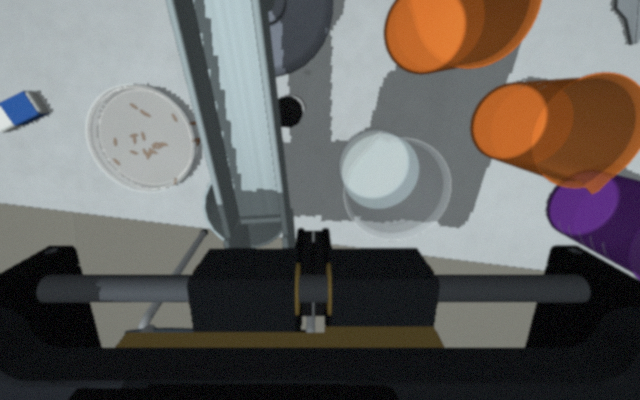

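View pics/top3.png

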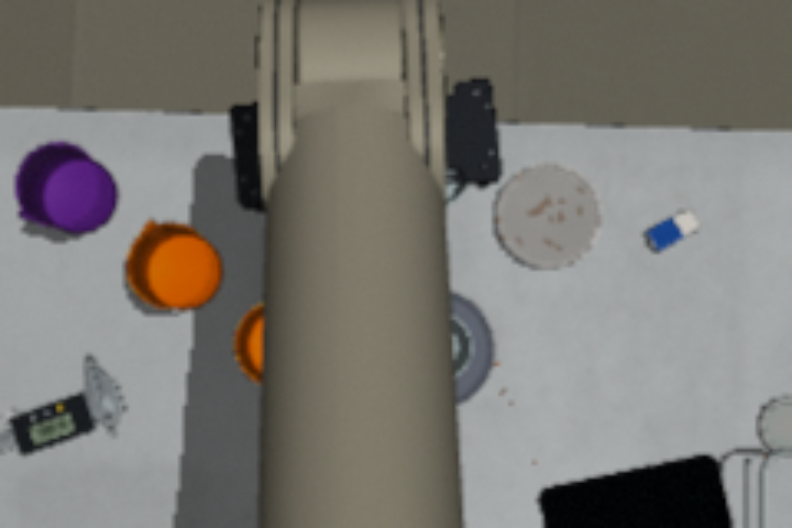

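```bash
cat > wr.py <<'E'
from meas import *
import sys
def line(tag,n='wrist'):
    z=np.load(n+tag+'.npz');d=z['d'];cal={'K':z['K'],'extrinsics':z['E']};P=cloud(cal,d);H=P[...,2];ok=d>0
    pv=np.array([.3335,-.0405]);rr=np.hypot(P[...,0]-pv[0],P[...,1]-pv[1])
    m=ok&(H>.105)&(H<.165)&(rr>.04)&(rr<.13)
    if n=='wrist': m[240:]=0
    q=P[m]
    # rotate to principal guess by iterating
    th=0.1
    for _ in range(6):
        e=np.array([np.cos(th),np.sin(th)]);nn=np.array([-e[1],e[0]])
        s=(q[:,:2]-pv)@e;t=(q[:,:2]-pv)@nn
        cs=[];
        for a in np.arange(.05,.125,.005):
            k=(s>a)&(s<a+.005)
            if k.sum()>20:
                lo,hi=np.percentile(t[k],[1,99]); cs.append((a+.0025,(lo+hi)/2,hi-lo))
        cs=np.array(cs); good=cs[(cs[:,2]>.026)&(cs[:,2]<.037)]
        if len(good)<3: print('few',np.round(cs,4)); break
        f=np.polyfit(good[:,0],good[:,1],1); th+=np.arctan(f[0])
        free=th
    thp=th+np.mean(good[:,1]/good[:,0])
    mo=lambda a:np.round(pv+.15*np.array([np.cos(a),np.sin(a)]),4)
    print(tag,'theta free',round(free,3),'offset mm',np.round(np.mean(good[:,1])*1000,1),'theta via pivot',round(thp,3),'mouth',mo(thp),'widths',np.round(good[:,2]*1000,0), len(good))
    return P,H,ok
if __name__=='__main__':
    P,H,ok=line(sys.argv[1],sys.argv[2] if len(sys.argv)>2 else 'wrist')
    def rim(c,h,r):
        rr=np.hypot(P[...,0]-c[0],P[...,1]-c[1]); m=ok&(abs(H-h)<.006)&(rr<r)
        m[240:]=0
        if m.sum()>30: print(h,fit(P,m),m.sum())
    rim((.4835,-.035),.055,.045); rim((.445,.0665),.087,.05)
    rr=np.hypot(P[...,0]-.4507,P[...,1]+.1355);m=ok&(H>.008)&(H<.02)&(rr<.06)
    if m.sum()>100:print('dish',P[m][:,:2].mean(0))
E
python3 wr.py 0 top; python3 wr.py 1; python3 wr.py 2; python3 wr.py 3
```

```text
0 theta free 0.349 offset mm 0.2 theta via pivot 0.352 mouth [0.4743 0.0113] widths [30. 30. 30. 29. 30. 30. 29. 30. 30. 30. 30. 31. 29. 30. 30.] 15
0.055 (array([ 0.48338518, -0.0348853 ]), np.float64(0.03194891063303957), 75) 75
0.087 (array([0.44563244, 0.06643314]), np.float64(0.03323824180287816), 87) 94
dish [ 0.45082535 -0.13563573]
1 theta free 0.35 offset mm -3.2 theta via pivot 0.311 mouth [0.4763 0.0054] widths [32. 32. 32. 31. 32. 32. 31. 32. 32. 31. 31. 31. 31. 32. 32.] 15
0.055 (array([ 0.48463051, -0.03827866]), np.float64(0.03200976534189548), 461) 477
0.087 (array([0.44671444, 0.0627594 ]), np.float64(0.03344660917244477), 902) 966
dish [ 0.45052388 -0.13943809]
2 theta free 0.349 offset mm -3.0 theta via pivot 0.312 mouth [0.4762 0.0056] widths [32. 32. 32. 32. 32. 32. 32. 32. 32. 32. 32. 31. 32. 31. 31.] 15
0.055 (array([ 0.4850858, -0.0392639]), np.float64(0.03113692045654244), 238) 249
0.087 (array([0.4464751 , 0.06281352]), np.float64(0.0333584136225062), 934) 1026
dish [ 0.45632244 -0.15053048]
3 theta free 0.195 offset mm -3.3 theta via pivot 0.156 mouth [ 0.4817 -0.0172] widths [32. 31. 31. 31. 31. 32. 31. 31. 31. 31. 31. 31. 31. 31. 31.] 15
0.055 (array([ 0.48462079, -0.03867224]), np.float64(0.031748247005678354), 459) 466
0.087 (array([0.44682075, 0.06269267]), np.float64(0.03346559569351293), 1693) 1795
dish [ 0.44999519 -0.13900286]
```

```bash
python3 -m pendant '[{"dp":[1.2,-6,0],"angular":[0,0,-1],"jaw":255},{"dp":[1.2,-6,0],"angular":[0,0,-1],"jaw":255},{"dp":[1,-5,0],"angular":[0,0,-1],"jaw":255},{"dp":[0.6,-4,0],"angular":[0,0,0],"jaw":255},{"dp":[0.3,-2,0],"angular":[0,0,0],"jaw":255},{"dp":[0,0,0],"angular":[0,0,0],"jaw":255}]'
python3 look.py 4; python3 wr.py 4
```

```text
time: 3.6
ee_pos: [0.4819, -0.0099, 0.1833]
eef_rot: [0.706, 0.03, -0.03, -0.706]
ft_force: [-0.4, -0.8, -0.0]
width: 0.0003
{'time': 3.6, 'ee_pos': [0.4819, -0.0099, 0.1833], 'eef_rot': [0.7065, 0.0304, -0.0305, -0.7064], 'ft_force': [-0.4195, -0.8328, -0.024]}
wrist [(np.int32(14319), np.float64(-0.024), array([416.5, -40.1]), array([84. , 32.5]), 2.8)]
top []
4 theta free 0.048 offset mm -3.2 theta via pivot 0.01 mouth [ 0.4835 -0.039 ] widths [31. 32. 31. 31. 31. 31. 31. 31. 31. 31. 31. 31. 31. 31. 31.] 15
0.055 (array([ 0.48411528, -0.03839744]), np.float64(0.031863516223043065), 310) 310
0.087 (array([0.44681369, 0.06260573]), np.float64(0.03350794214287472), 1731) 1848
dish [ 0.45008532 -0.13929267]
```

View pics/wrist4.png

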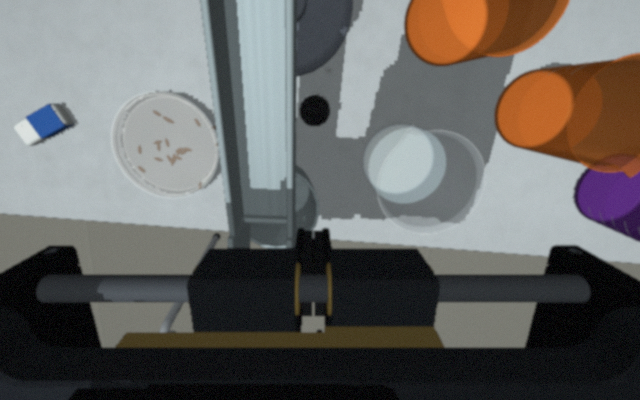

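```bash
python3 -m pendant '[{"dp":[0,5,0],"angular":[0,0,0],"jaw":255},{"dp":[0,10,0],"angular":[0,0,0],"jaw":255},{"dp":[0,0,20],"angular":[0,0,0],"jaw":255},{"dp":[0,0,40],"angular":[0,0,0],"jaw":255},{"dp":[0,0,30],"angular":[0,0,0],"jaw":255},{"dp":[0,0,0],"angular":[0,0,0],"jaw":255},{"dp":[0,0,0],"angular":[0,0,0],"jaw":255},{"dp":[0,0,0],"angular":[0,0,0],"jaw":255},{"dp":[0,0,0],"angular":[0,0,0],"jaw":255},{"dp":[0,0,0],"angular":[0,0,0],"jaw":255},{"dp":[0,0,0],"angular":[0,0,0],"jaw":255},{"dp":[0,0,0],"angular":[0,0,0],"jaw":255}]'
python3 look.py 5; python3 wr.py 5; python3 - <<'E'
from h import *
p,d=camera('scene'); c=get_calibration('scene'); np.savez('scene5.npz',p=p,d=d,K=c['K'],E=c['extrinsics'])
save('scene5',cv2.resize(p[150:270,250:400],None,fx=5,fy=5,interpolation=cv2.INTER_CUBIC))
E
```

```text
time: 4.9
ee_pos: [0.4819, 0.0055, 0.2731]
eef_rot: [0.706, 0.03, -0.031, -0.706]
ft_force: [-0.4, 0.6, 0.5]
width: 0.0003
{'time': 4.9, 'ee_pos': [0.4819, 0.0055, 0.2731], 'eef_rot': [0.7065, 0.0303, -0.0306, -0.7064], 'ft_force': [-0.3892, 0.6188, 0.4911]}
wrist [(np.int32(5504), np.float64(-0.015), array([416.6, -40. ]), array([83.9, 32.3]), 2.7)]
top []
5 theta free 0.049 offset mm -3.2 theta via pivot 0.01 mouth [ 0.4835 -0.0391] widths [31. 32. 31. 31. 32. 32. 31. 31. 32. 31. 31. 32. 31. 32. 31.] 15
0.055 (array([ 0.48439603, -0.03820695]), np.float64(0.03182777625598347), 230) 231
0.087 (array([0.44678726, 0.06269162]), np.float64(0.03348978765207978), 800) 852
dish [ 0.45052119 -0.13918012]
```

View pics/wrist5.png

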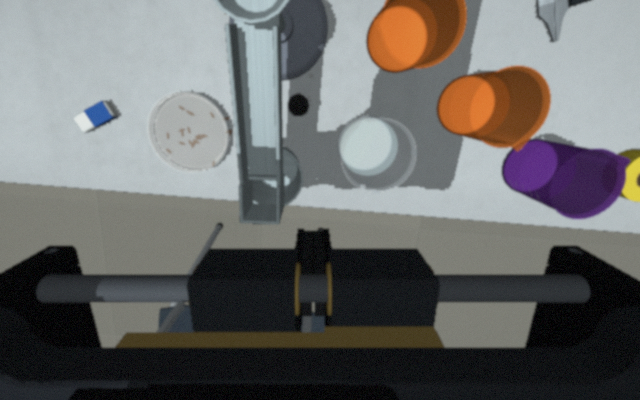

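View pics/scene5.png

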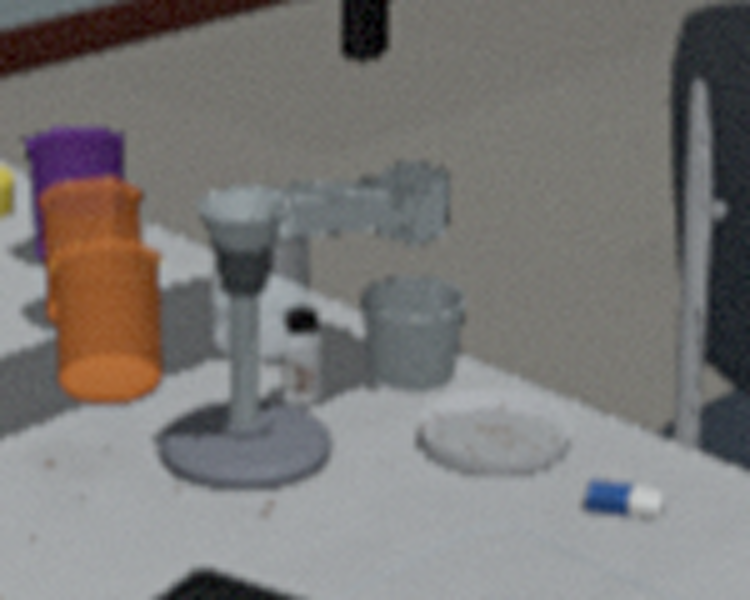

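```bash
python3 -m pendant '[{"dp":[0,-30,0],"angular":[0,0,0],"jaw":255},{"dp":[0,-35,0],"angular":[0,0,0],"jaw":255},{"dp":[0,-27,0],"angular":[0,0,0],"jaw":255},{"dp":[0,0,0],"angular":[0,0,0],"jaw":255},{"dp":[0,0,0],"angular":[0,0,0],"jaw":255},{"dp":[0,0,0],"angular":[0,0,0],"jaw":255},{"dp":[0,0,0],"angular":[0,0,0],"jaw":255},{"dp":[0,0,0],"angular":[0,0,0],"jaw":255}]'
python3 look.py 6; python3 wr.py 6
```

```text
time: 5.85
ee_pos: [0.482, -0.0857, 0.2732]
eef_rot: [-0.706, -0.031, 0.031, 0.706]
ft_force: [-0.2, -0.2, -0.6]
width: 0.0004
{'time': 5.85, 'ee_pos': [0.482, -0.0857, 0.2732], 'eef_rot': [-0.7064, -0.031, 0.031, 0.7065], 'ft_force': [-0.217, -0.2154, -0.5567]}
wrist [(np.int32(5492), np.float64(0.023), array([416.3, -40. ]), array([84.4, 32.7]), 2.8)]
top [(np.int32(100), np.float64(0.171), array([416.6, -26.7]), array([82.3, 10.5]), 1.6)]
6 theta free 0.048 offset mm -3.8 theta via pivot 0.001 mouth [ 0.4835 -0.0404] widths [32. 32. 31. 31. 32. 32. 31. 31. 31. 31. 32. 32. 31. 31. 31.] 15
0.055 (array([ 0.4842756 , -0.03907514]), np.float64(0.032016147102523804), 314) 315
0.087 (array([0.44663871, 0.06226626]), np.float64(0.033689502526816885), 794) 852
dish [ 0.45054728 -0.13980501]
```

View pics/wrist6.png

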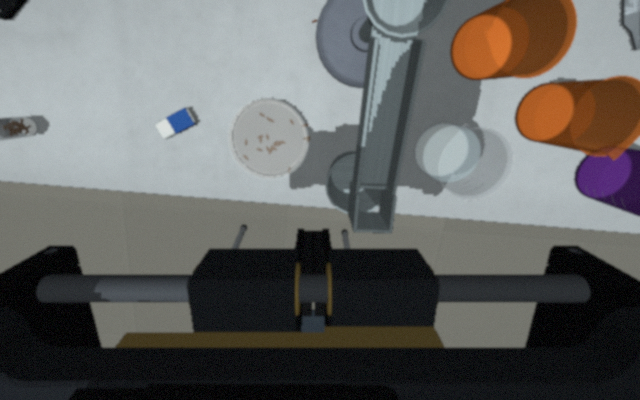

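```bash
python3 -m pendant '[{"dp":[0,0,-40],"angular":[0,0,0],"jaw":255},{"dp":[0,0,-30],"angular":[0,0,0],"jaw":255},{"dp":[1,0,-20],"angular":[0,0,0],"jaw":255},{"dp":[1,0,0],"angular":[0,0,0],"jaw":255},{"dp":[0,0,0],"angular":[0,0,0],"jaw":255}]'
python3 look.py 7; python3 wr.py 7; python3 -c "
from h import *
print(np.round(read_state()['joint_positions'],3))"
```

```text
time: 6.45
ee_pos: [0.4843, -0.0865, 0.1838]
eef_rot: [0.707, 0.031, -0.031, -0.706]
ft_force: [0.2, -0.7, 0.6]
width: 0.0005
{'time': 6.45, 'ee_pos': [0.4843, -0.0865, 0.1838], 'eef_rot': [0.7066, 0.0305, -0.0306, -0.7063], 'ft_force': [0.2466, -0.7394, 0.5582]}
wrist [(np.int32(15788), np.float64(0.03), array([416.4, -40.3]), array([84.3, 33.2]), 2.4)]
top []
7 theta free 0.048 offset mm -3.9 theta via pivot 0.0 mouth [ 0.4835 -0.0405] widths [32. 32. 32. 32. 32. 32. 31. 31. 32. 31. 32. 31. 32. 31. 31.] 15
0.055 (array([ 0.48415121, -0.03908799]), np.float64(0.03198001474782509), 487) 491
0.087 (array([0.44686933, 0.06232962]), np.float64(0.0336344941321352), 1851) 1983
dish [ 0.45011093 -0.1397812 ]
[-0.491  0.138  0.622  1.966 -0.093  1.063  1.829]
```

View pics/wrist7.png

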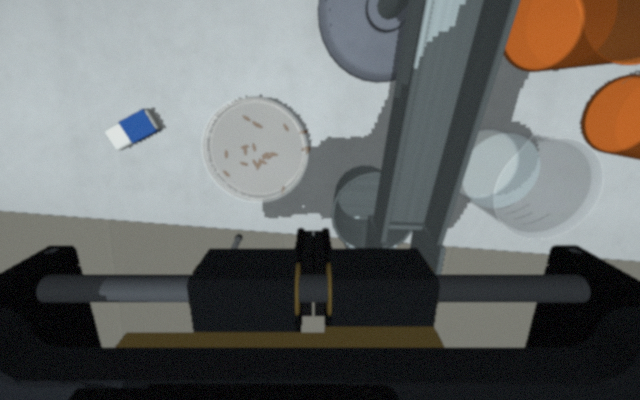

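```bash
python3 -m pendant '[{"dp":[0,9,0],"angular":[0,0,0],"jaw":255},{"dp":[0,9,0],"angular":[0,0,0],"jaw":255},{"dp":[0,8,0],"angular":[0,0,0],"jaw":255},{"dp":[0.5,8,0],"angular":[0,0,2.2],"jaw":255},{"dp":[0.5,8,0],"angular":[0,0,2.2],"jaw":255},{"dp":[0.5,8,0],"angular":[0,0,2.2],"jaw":255},{"dp":[-1,7.5,0],"angular":[0,0,2.2],"jaw":255},{"dp":[-1,7.5,0],"angular":[0,0,2.2],"jaw":255},{"dp":[-1,7,0],"angular":[0,0,2.2],"jaw":255},{"dp":[0,0,0],"angular":[0,0,0],"jaw":255}]'
python3 look.py 8; python3 wr.py 8
```

```text
time: 7.55
ee_pos: [0.4822, -0.0133, 0.1832]
eef_rot: [-0.698, -0.113, 0.113, 0.698]
ft_force: [-0.1, 0.3, -0.5]
width: 0.0006
{'time': 7.55, 'ee_pos': [0.4822, -0.0133, 0.1832], 'eef_rot': [-0.6979, -0.1125, 0.1128, 0.6983], 'ft_force': [-0.0548, 0.3251, -0.4669]}
wrist [(np.int32(13947), np.float64(0.365), array([411.5, -12.6]), array([84.4, 32.5]), 21.9)]
top []
8 theta free 0.387 offset mm -3.9 theta via pivot 0.339 mouth [0.4749 0.0094] widths [32. 31. 32. 32. 31. 31. 32. 31. 31. 31. 31. 31. 31. 32. 31.] 15
0.055 (array([ 0.48437525, -0.03877774]), np.float64(0.03195445711673313), 1073) 1083
0.087 (array([0.44727417, 0.06196501]), np.float64(0.03402243057761865), 831) 921
dish [ 0.45021845 -0.13979119]
```

View pics/wrist8.png

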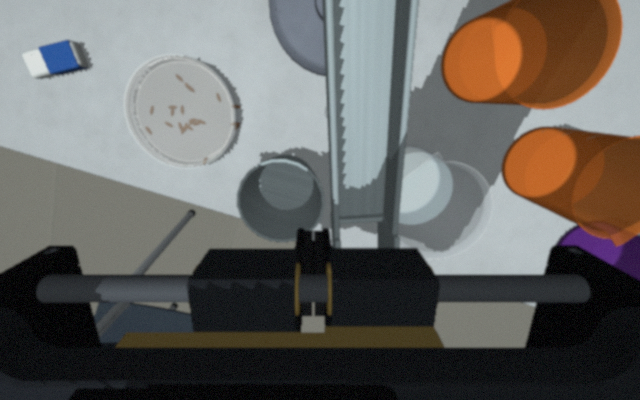

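```bash
python3 -m pendant '[{"dp":[-1.5,8.6,0],"angular":[0,0,3],"jaw":255},{"dp":[-1.5,8.6,0],"angular":[0,0,3],"jaw":255},{"dp":[-3.3,8.5,0],"angular":[0,0,3],"jaw":255},{"dp":[-3.3,8.5,0],"angular":[0,0,3],"jaw":255},{"dp":[-2.8,5.4,0],"angular":[0,0,2],"jaw":255},{"dp":[-2.4,4.5,0],"angular":[0,0,2],"jaw":255},{"dp":[0,0,0],"angular":[0,0,0],"jaw":255}]'
python3 look.py 9; python3 wr.py 9
```

```text
time: 8.35
ee_pos: [0.4674, 0.0303, 0.1833]
eef_rot: [-0.676, -0.208, 0.208, 0.676]
ft_force: [-0.9, -0.1, 0.2]
width: 0.0003
{'time': 8.35, 'ee_pos': [0.4674, 0.0303, 0.1833], 'eef_rot': [-0.6755, -0.2084, 0.2083, 0.6759], 'ft_force': [-0.9265, -0.1388, 0.2001]}
wrist [(np.int32(13817), np.float64(0.67), array([399.6,   9.7]), array([84. , 32.4]), 39.5)]
top []
few [[0.0525 0.0303 0.0388]
 [0.0575 0.0337 0.0389]
 [0.0625 0.037  0.0388]
 [0.0675 0.0405 0.0389]
 [0.0725 0.044  0.0393]
 [0.0775 0.0472 0.0388]
 [0.0825 0.0504 0.039 ]
 [0.0875 0.0537 0.0392]
 [0.0925 0.0572 0.0391]
 [0.0975 0.0605 0.0387]
 [0.1025 0.0626 0.0365]
 [0.1075 0.0611 0.0271]
 [0.1125 0.059  0.0165]
 [0.1175 0.057  0.0065]]Traceback (most recent call last):
  File "wr.py", line 28, in <module>
    P,H,ok=line(sys.argv[1],sys.argv[2] if len(sys.argv)>2 else 'wrist')
           ~~~~^^^^^^^^^^^^^^^^^^^^^^^^^^^^^^^^^^^^^^^^^^^^^^^^^^^^^^^^^
  File "wr.py", line 25, in line
    print(tag,'theta free',round(free,3),'offset mm',np.round(np.mean(good[:,1])*1000,1),'theta via pivot',round(thp,3),'mouth',mo(thp),'widths',np.round(good[:,2]*1000,0), len(good))
                                 ^^^^
UnboundLocalError: cannot access local variable 'free' where it is not associated with a value
```

View pics/wrist9.png

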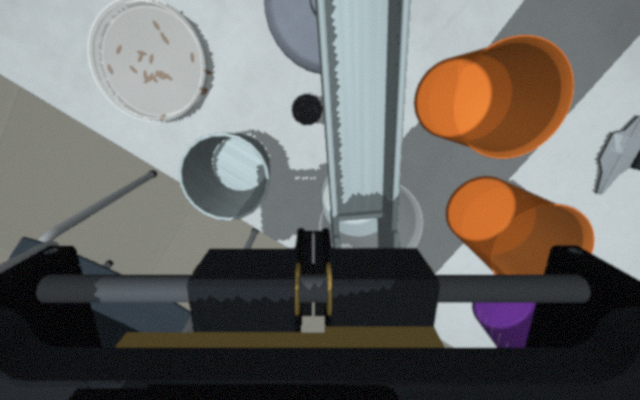

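```bash
sed -i 's/th=0.1$/th=TH0/; s/^import sys/import sys\nTH0=float(sys.argv[3]) if len(sys.argv)>3 else 0.1/' wr.py; python3 wr.py 9 wrist 0.68
```

```text
9 theta free 0.69 offset mm -3.7 theta via pivot 0.644 mouth [0.4535 0.0496] widths [32. 31. 32. 31. 31. 31. 32. 32. 31. 31. 32. 31. 32. 31. 32.] 15
0.055 (array([ 0.48458974, -0.0386101 ]), np.float64(0.03203098731970465), 1313) 1324
0.087 (array([0.44696622, 0.06249662]), np.float64(0.033378050179105063), 469) 469
dish [ 0.45090865 -0.13980585]
```

```bash
python3 -m pendant '[{"dp":[-2.2,3.6,0],"angular":[0,0,1.5],"jaw":255},{"dp":[-2,3.3,0],"angular":[0,0,1],"jaw":255},{"dp":[-1.2,2,0],"angular":[0,0,1],"jaw":255},{"dp":[0,0,0],"angular":[0,0,0],"jaw":255}]'
python3 look.py 10; python3 wr.py 10 wrist 0.75
```

```text
time: 8.85
ee_pos: [0.462, 0.0389, 0.1832]
eef_rot: [-0.669, -0.229, 0.229, 0.669]
ft_force: [-0.8, -1.1, 0.5]
width: 0.0008
{'time': 8.85, 'ee_pos': [0.462, 0.0389, 0.1832], 'eef_rot': [-0.6691, -0.2285, 0.2287, 0.6692], 'ft_force': [-0.7819, -1.1246, 0.5251]}
wrist [(np.int32(13739), np.float64(0.735), array([396. ,  13.8]), array([84.3, 32.4]), 43.2)]
top []
10 theta free 0.754 offset mm -3.7 theta via pivot 0.71 mouth [0.4473 0.0572] widths [31. 31. 32. 31. 32. 32. 31. 32. 31. 31. 31. 31. 31. 31. 31.] 15
0.055 (array([ 0.48462517, -0.03856886]), np.float64(0.03202801914178674), 1341) 1357
0.087 (array([0.44667385, 0.0623014 ]), np.float64(0.03327118998056904), 400) 401
dish [ 0.45328817 -0.1379764 ]
```

View pics/wrist10.png

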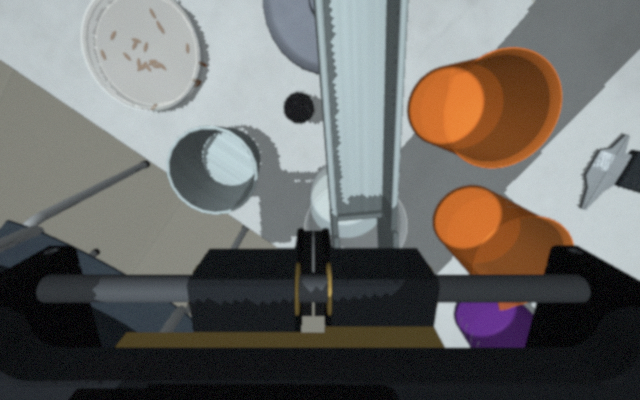

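```bash
python3 -m pendant '[{"dp":[3.5,-3.5,0],"angular":[0,0,0],"jaw":255},{"dp":[9,-9,0],"angular":[0,0,0],"jaw":255},{"dp":[5,-5,20],"angular":[0,0,0],"jaw":255},{"dp":[0,0,40],"angular":[0,0,0],"jaw":255},{"dp":[0,0,40],"angular":[0,0,0],"jaw":255},{"dp":[0,-40,10],"angular":[0,0,-4],"jaw":255},{"dp":[0,-45,0],"angular":[0,0,-4],"jaw":255},{"dp":[0,-45,0],"angular":[0,0,-4],"jaw":255},{"dp":[0,-45,0],"angular":[0,0,-4],"jaw":255},{"dp":[0,-45,0],"angular":[0,0,-4],"jaw":255},{"dp":[0,-40,0],"angular":[0,0,-4],"jaw":255},{"dp":[0,0,0],"angular":[0,0,0],"jaw":255}]'
python3 look.py 11; python3 wr.py 11 top 0.75; python3 - <<'E'
from h import *
p,d=camera('scene'); c=get_calibration('scene'); np.savez('scene11.npz',p=p,d=d,K=c['K'],E=c['extrinsics'])
save('scene11',cv2.resize(p[150:270,250:400],None,fx=5,fy=5,interpolation=cv2.INTER_CUBIC))
E
```

```text
time: 10.15
ee_pos: [0.4782, -0.245, 0.2936]
eef_rot: [0.704, 0.08, -0.081, -0.702]
ft_force: [-0.6, 0.2, -0.1]
width: 0.0005
{'time': 10.15, 'ee_pos': [0.4782, -0.245, 0.2936], 'eef_rot': [0.7035, 0.0802, -0.0805, -0.7015], 'ft_force': [-0.5986, 0.1761, -0.063]}
wrist [(np.int32(2744), np.float64(0.575), array([397.2,  12.2]), array([83.8, 31.5]), 43.0)]
top [(np.int32(392), np.float64(0.755), array([394.6,  17.6]), array([80.2, 31.9]), 43.3)]
11 theta free 0.756 offset mm 0.3 theta via pivot 0.76 mouth [0.4422 0.0628] widths [29. 29. 30. 29. 30. 29. 30. 30. 30. 30. 30. 30. 29. 30. 30.] 15
0.055 (array([ 0.48359767, -0.03481902]), np.float64(0.032075473991747865), 84) 85
0.087 (array([0.44561542, 0.06646887]), np.float64(0.033201462481466625), 74) 76
dish [ 0.45033725 -0.13541019]
```

View pics/top11.png

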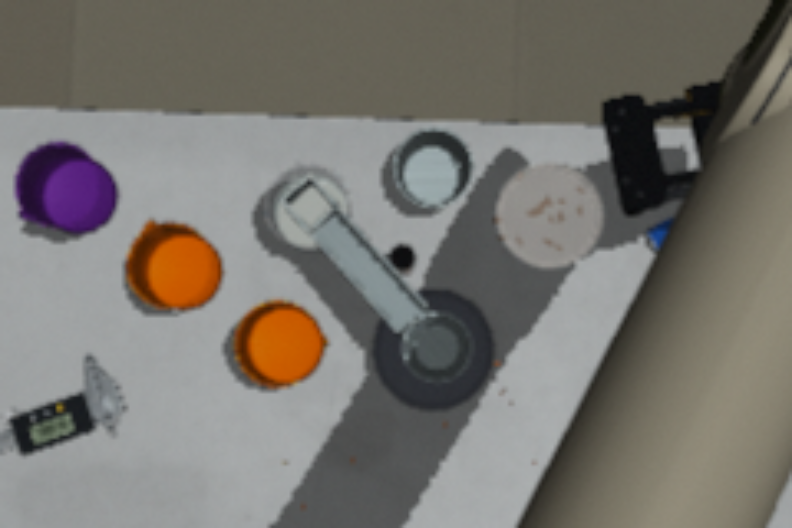

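View pics/scene11.png

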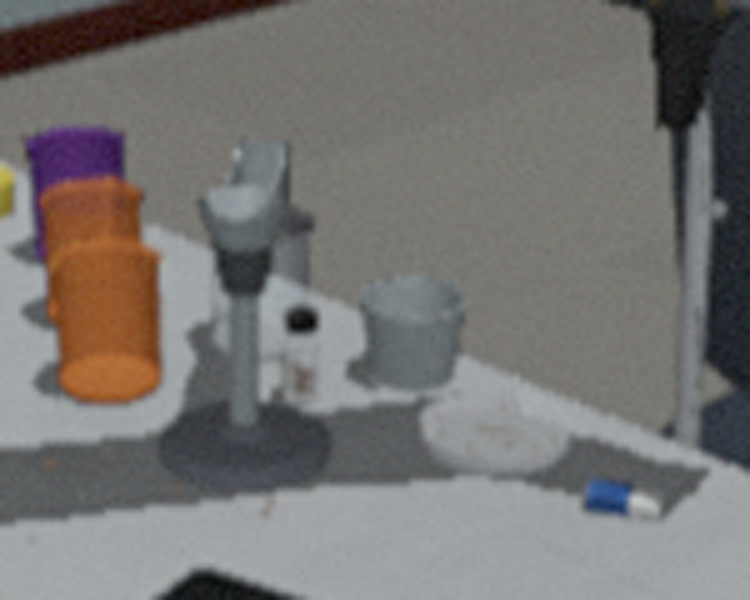

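```bash
python3 - <<'E'
from h import *
a=np.load('scene5.npz')['p'];b=np.load('scene11.npz')['p'];z=np.load('scene0.npz')['p']
def cen(p,box,f):
    x0,x1,y0,y1=box;q=p[y0:y1,x0:x1].astype(int);m=f(q);v,u=np.nonzero(m);return len(u),np.round([u.mean()+x0,v.mean()+y0],1)
blue=lambda q:(q[...,2]-q[...,0]>50); yel=lambda q:(q[...,0]-q[...,2]>60); blk=lambda q:(q.max(-1)<60)
for n,p in(('start',z),('cup',a),('end',b)):
    print(n,'eraser',cen(p,(360,390,240,260),blue),'vial_b',cen(p,(420,445,245,275),blue),'roll',cen(p,(232,258,180,198),yel),'vial_a cap',cen(p,(303,318,208,220),blk))
s=read_state();print(s['time'],np.round(s['ft_force'],2),np.round(s['joint_vel'],3))
E
```

```text
start eraser (38, array([371.3, 248.9])) vial_b (40, array([432. , 253.5])) roll (133, array([244.6, 188. ])) vial_a cap (19, array([309.9, 213.6]))
cup eraser (38, array([371.3, 248.9])) vial_b (43, array([431.8, 253.5])) roll (133, array([244.6, 188.1])) vial_a cap (19, array([310.2, 213.7]))
end eraser (43, array([371. , 248.6])) vial_b (41, array([432. , 253.6])) roll (135, array([244.6, 188. ])) vial_a cap (18, array([310. , 213.7]))
10.3 [0.93 0.56 0.33] [-0.02  -0.012 -0.019  0.008  0.    -0.    -0.003]
```

Nothing else has moved, the chute is at rest and the arm is clear of everything, so I'm handing the job in.

```bash
python3 -m pendant '[{"dp":[0,0,0],"angular":[0,0,0],"jaw":255},{"dp":[0,0,0],"angular":[0,0,0],"jaw":255},{"dp":[0,0,0],"angular":[0,0,0],"jaw":255}]'; python3 -c "
from bench import *
print(close_job())"
```

```text
time: 10.6
ee_pos: [0.48, -0.2381, 0.2933]
eef_rot: [-0.702, -0.085, 0.084, 0.702]
ft_force: [0.3, 0.2, 0.3]
width: 0.0006
the job is handed in; nothing more can be done
None
```

I handed the job in at 10.6 s with the chute at rest over the glass beaker. The interface gave no verdict, so the figures below are my own measurements.

**What I did:** The chute started between the two receivers. With the jaws shut to make one finger, I pushed its left side until the mouth was over the steel cup and withdrew the finger. The chute stood there about 3 s. I then lifted the finger over to the right side and pushed the chute back to the beaker, then raised the arm and moved it well clear.

**Last checks:**
- **Over the cup:** the mouth was about 2 mm from the cup's centre by the wrist camera. A rough reading from the scene camera gave about 4 mm.
- **Over the beaker:** the mouth was about 5 mm from the beaker's centre by the top camera. Almost all of that is radial, because the beaker stands about 155 mm from the pivot and the mouth swings at 150 mm.
- **Chute at rest:** its angle read 0.754 rad before the finger withdrew and 0.756 rad after.
- **Other things:** the beaker, cup and dish measured within 0.5 mm of their starting positions. The eraser, vials and roll shifted less than 0.5 pixel in the scene picture.

**Disagreement:** the wrist and top cameras differed by about 4 mm in absolute position. I worked from angles relative to the pivot within each view, and those agreed.

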